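# Slide the specimen carriage home under the microscope

### The arm

A 6-joint arm with a two-finger parallel gripper is mounted at the origin on the work surface. World frame = base frame: x ahead of the robot, y to its left, z up, the work surface at z = 0. Lengths are in m, angles in rad, forces in N, time in s.
With the tool pointing down it reaches from about 0.425 to 0.925 m from the base axis. Payload 12.5 kg.
Tool frame: the origin (TCP) lies between the finger pads; the fingertips stand 19 mm ahead of it and the grasp point (between the pads) is the TCP (finger_overhang is the distance from the TCP to the fingertips, in m); z points along the fingers, y is the direction in which the jaws open and shut (so a half turn about z gives the same grasp; the last joint's range is limited). The gripper opens to 85 mm and grips with 20 to 120 N. Pads are 22 mm wide; open, the fingers measure 114 mm over their backs; the gripper's body (76 mm by 85 mm) begins 54 mm behind the grasp point. The pads swing forward as they close: fully open they stand 13 mm farther back than shut.
Start: joints at [1.033, 0.491, 1.559, -0, 1.092, -0.106], TCP at [0.262, 0.568, 0.212] pointing down, gripper open.
Joint ranges: [-3.1, 3.1], [-0.84, 2.19], [0.05, 2.79], [-1.13, 4.28], [0.06, 2.93], [-2.69, 2.69]. Speed limits (rad/s): [2.22, 2.22, 2.79, 3.14, 3.14, 3.14].

### API

Orientations are given as a unit quaternion [x, y, z, w].
In Python, from cell import get_state, get_image, close_job, finger_overhang gives the robot as it stands.
- The arm moves only by the shell command python3 -m inch 'ROWS' [FORCE]. ROWS is JSON, a list of rows, each an object with "linear": the shift along the world's x, y, z in mm, a list of three; "turn": the turn, a rotation vector about the world's x, y, z in degrees, a list of three; "jaw": the closure in counts, from 0 (fully open) to 255 (shut). In form: [{"linear": [x, y, z], "turn": [ax, ay, az], "jaw": jaw}, ...]. A call has 1 to 12 rows; each row shifts and turns the commanded pose from where the row before left it; what a row does not reach is not made up. A row lasts 1/10 s, in which the tool goes at most 50 mm and 8.59 degrees, less where a joint would pass 70% of its speed; a pose out of reach is approached as far as the arm can. A call with a gripper value outside its range is refused whole. The fingers move at their own pace and stop on an object; FORCE is the grip in N (left out, the last holds). Time passes only in rows, so rows that do not move let the fingers close. It gives the time, the measured TCP pose, the force and the opening at its end, in the units of the state.
- get_state(): the state, without advancing time (a new reading comes with each control period).
- get_image(name): name is "scene" or "top" or "wrist"; returns a dict with "image" (384x512x3 uint8, red, green, blue), "z_map" (384x512 float32, m along the optical axis (not along the pixel's ray), 0 where there is no reading), "intrinsics" (3x3 intrinsics, pixels), "origin" and "rotation" of the camera in the world. Camera axes: x right, y down, z forward; pixel columns grow to the right and rows downward; lengths in m; the calibration is good to about 2 mm. The wrist camera is an equidistant fisheye: a pixel r from the principal point sees the ray r / f radians off the axis. A picture is of the moment at which its call begins.
- close_job(): hands the job in, once; it reports no verdict.
The state is a dict: "t": time; "joint_positions": joint angles; "qd": joint speeds; "joint_efforts": joint torques, N m; "eef_pos": TCP position; "tool_rot": TCP orientation; "ft_force": force on the tool from outside, world axes, zero at the start; "wrist_torque": the same for the moment, N m; "grip_width": finger opening in m.
Only numpy, scipy, OpenCV 4.12 (cv2) and the standard library are available. Lean on these libraries where they do the work, as an engineer would, in place of code of your own. Each camera call takes 0.05 s, during which the arm holds its last target. There are 200 camera calls.

### The job

Bring the specimen dish under the microscope: press the green lock button on the stage carriage down with a fingertip and, keeping it held down the whole way, push the carriage along its rail towards the microscope in one go until it is against the red end stop; only then let the button come up again and move clear. It is fingertip work with nothing picked up: do not touch the dish, which must ride along in its ring, and leave the other things on the bench where they are.

Things in the scene. Friction and masses are not known exactly. Their poses are not given: they have to be found in the camera images.
- stage: Fixed apparatus: stereo microscope with an aluminium rail (446 mm long) across its white stand, reaching out to one side; a black carriage slides on it. Yaw within 20 degrees. Origin: on the bench under the rail's centre line, below the button's middle when the carriage is at the end stop. y axis: along the rail towards microscope and red end stop (the way to push); x: across it, away from the robot; z up.
- objective (a point): Middle of the black objective's lower face, 168 mm above the bench, on the optical axis (stage x 0, y +200 mm). The white head above it is 100 mm wide along the rail; knobs on it reach 71 mm either side of the axis. The eyepieces reach 150 mm from the axis towards the robot, 370 mm up; the column stands 150 mm behind the axis. In all 425 mm tall.
- carriage: The black carriage on the rail, about 0.6 kg. Origin: on the bench below the button's middle; axes as the stage's. It starts 100 to 130 mm short of the end stop; at the stop its origin meets the stage's and the dish is under the objective. Button down, it slides with 1 to 2 N of friction and stays where it is left; button up, it is locked to the rail, with 1 to 3 mm of play.
- lock_button (a joint): How far the green button on the carriage is pressed, in m: 0 up (locked), 0.008 fully down on its bottom stop. A spring pushes it up with 2.5 N at the top of the stroke, 5 N at the bottom. It draws a pawl between teeth under the rail's slot: free while the button is 3 mm or more down, locked again, at the stop and along most of the rail, as soon as it comes up.
- button_top (a point): Middle of the green button's flat square top (34 x 34 mm, sides along and across the rail), 92 mm above the bench when up, 84 mm when fully down; moves with button and carriage. It stands 12 mm proud of the grey grip block (56 x 60 mm) round it, 4 mm when fully down. Open on three sides; the black thumb rest stands on the microscope side.
- thumb_face (a point): Middle of the top edge of the thumb rest's face towards the button: a black upright plate on the carriage, 50 mm wide across the rail, 10 mm thick, its face 21.5 mm from the button's middle (along the stage's +y), its top 106 mm above the bench, 14 mm above the unpressed button. A fingertip holding the button down bears on this face as it pushes the carriage.
- dish_seat (a point): Middle of the dish's place on the carriage, on the carriage's upper face 68 mm above the bench, 200 mm from the button's middle along the stage's +y. An aluminium ring 6 mm high, inner diameter 94 mm, surrounds the place. With the carriage at the end stop it is straight below the objective.
- dish: The specimen dish: a covered clear round dish, 90 mm in diameter and 15 mm high, 45 g, standing loose in the ring on the carriage. Origin: centre of its underside. It rides along with the carriage and must not be touched.
- spare_dish: A small covered clear dish, 60 mm in diameter, 14 mm high, on the bench beside the rail; origin: centre of its underside. Leave it alone.
- vial: An upright glass specimen vial with a blue cap, 29 mm in diameter, 59 mm high, on the bench beside the rail; origin: centre of its underside. Leave it alone.
- forceps: Steel forceps lying on the bench beside the rail, 135 mm long, 11 mm high; origin: under their middle, x along them. Leave them alone.
- brush: A fine brush with a wooden handle lying on the bench beside the rail, 160 mm long, 7 mm thick; origin: on the bench about its middle, x along it. Leave it alone.
There are look-alikes about, which are no part of the job. Leave any brown, pink or purple look-alike of the dish alone.

How it is judged:
On the way, in this order (a step that is already met when the one before it is completed fails the run):
1. the green button is pressed down (3 mm or more) before the carriage is on its way (value of joint lock_button above 0.003 m and horizontal distance between dish_seat and objective above 0.075 m), for 0.05 s.
2. the carriage is against the end stop (within 3 mm) with the button still held down (horizontal distance between dish_seat and objective below 0.003 m and value of joint lock_button above 0.003 m), for 0.1 s.
At the end, for the whole second after the job is handed in: The carriage stands still within 3 mm of the end stop, the button is up again (within 2 mm), the dish lies flat in its ring (within 4 mm of its middle), and the small dish, vial, forceps and brush are within 15 mm of where they started (horizontal distance between dish_seat and objective below 0.003 m and value of joint lock_button below 0.002 m and linear speed of carriage below 0.01 m/s and distance between dish and dish_seat below 0.004 m and angle between dish's own z axis and vertical below 0.05 rad and distance of each of spare_dish, vial, forceps, brush from where it was at the start of the episode below 0.015 m); the robot touches nothing.
It fails at once if the button is let up (less than 3 mm down) while the carriage is between its start and the end stop (horizontal distance between dish_seat and objective between 0.008 and 0.088 m and value of joint lock_button below 0.003 m).
It fails at once if the specimen dish is touched by the robot (contact force between any of the fingers, the arm and dish above 0.3 N).
It fails at once if the specimen dish leaves its ring (distance between dish and dish_seat above 0.007 m).
It fails at once if the small dish, vial, forceps or brush is lifted or pushed away (more than 15 mm) (distance of any of spare_dish, vial, forceps, brush from where it was at the start of the episode above 0.015 m).
It also fails if it takes over 38 s, if anything falls off the work surface, if the arm or the gripper's body presses on something with over 40 N, if the wrist force passes 120 N, or if a joint passes its speed limit or range.

## Working session

There is one attempt and no reset: what is moved stays moved. The work goes in short steps, Python scripts to look and compute and a shell command to move; the robot and the scene stay as the last step left them, time stands still between calls to the robot, and variables do not carry over. Pictures are saved under pics/ and viewed, about 8 in all and at most 12, crops included, and the job is handed in when it is done.

```bash
mkdir -p pics; ls; cat > h.py <<'E'
import numpy as np, cv2
from cell import get_state, get_image
def snap(n,f):
    d=get_image(n); np.savez('/tmp/'+f+'.npz',**{k:np.array(v) for k,v in d.items()})
    cv2.imwrite('pics/'+f+'.png',cv2.cvtColor(d['image'],cv2.COLOR_RGB2BGR)); return d
def load(f): return np.load('/tmp/'+f+'.npz')
def cloud(d):
    K=d['intrinsics'];z=d['z_map'];v,u=np.mgrid[:z.shape[0],:z.shape[1]]
    P=np.stack([(u-K[0,2])/K[0,0]*z,(v-K[1,2])/K[1,1]*z,z],-1)
    return P@np.array(d['rotation']).T+np.array(d['origin'])
E
python3 - <<'E'
from h import *
print(get_state())
a=snap('scene','scene1');b=snap('top','top1')
cv2.imwrite('pics/both.png',cv2.cvtColor(np.hstack([a['image'],b['image']]),cv2.COLOR_RGB2BGR)[:, :])
im=cv2.imread('pics/both.png');cv2.imwrite('pics/both.png',cv2.resize(im,(800,300),interpolation=cv2.INTER_AREA))
for d in (a,b):
    print(d['origin'],d['rotation'])
    P=cloud(d);I=d['image'].astype(int)
    m=(I[...,1]>I[...,0]*1.4)&(I[...,1]>I[...,2]*1.4)&(I[...,1]>60)&(d['z_map']>0)
    v,u=np.where(m);print(m.sum(), u.mean() if len(u) else 0,v.mean() if len(v) else 0, np.median(P[m],0))
E
```

```text
pics
{'t': 0.0, 'joint_positions': array([ 1.03340668e+00,  4.91561151e-01,  1.55950280e+00,  5.88323997e-06,
        1.09168935e+00, -1.05600512e-01]), 'qd': array([-0.00122635,  0.00076521,  0.00145361,  0.00046013,  0.00018285,
        0.00074279]), 'joint_efforts': array([-3.41663304e-05, -6.18452454e+01, -2.61594540e+01, -5.30383511e-05,
        4.04192004e-03, -4.04397241e-06]), 'eef_pos': array([0.2613995 , 0.56741309, 0.21170839]), 'tool_rot': array([ 2.14222602e-01,  9.76784695e-01, -5.49764790e-04, -1.85849439e-04]), 'ft_force': array([-0.57465136, -0.8304753 , -0.03661887]), 'wrist_torque': array([ 0.01876847, -0.0324713 , -0.00703979]), 'grip_width': 0.08582227098877722}
[0.91554777 0.0566554  0.67396792] [ 0.70043867  0.64203818 -0.20764765 -0.23249752]Traceback (most recent call last):
  File "<stdin>", line 8, in <module>
  File "h.py", line 10, in cloud
    return P@np.array(d['rotation']).T+np.array(d['origin'])
           ~^~~~~~~~~~~~~~~~~~~~~~~~~~
ValueError: matmul: Input operand 1 has a mismatch in its core dimension 0, with gufunc signature (n?,k),(k,m?)->(n?,m?) (size 4 is different from 3)
```

View pics/scene1.png

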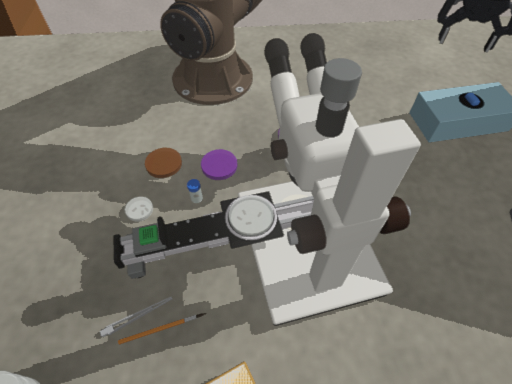

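View pics/top1.png

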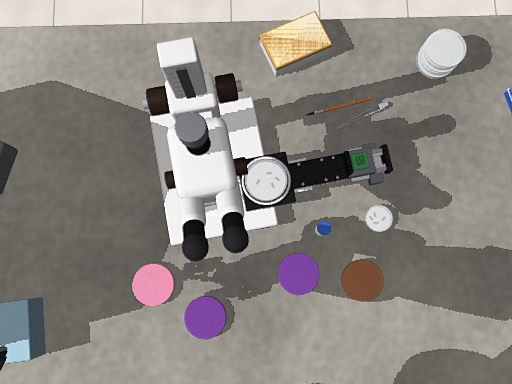

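The scene view has the green button at about (149,235) on the carriage, with the dish at (251,217). In the top view the button is at about (360,160) and the dish at (267,181). The brown, pink and purple discs lie on the bench and aren't part of the job.

```bash
sed -i "s/    return P@.*/    return P@R.from_quat(d['rotation']).as_matrix().T+np.array(d['origin'])/; 1a from scipy.spatial.transform import Rotation as R" h.py
python3 - <<'E'
from h import *
for f in('scene1','top1'):
    d=load(f);P=cloud(d);I=d['image'].astype(int)
    m=(I[...,1]>I[...,0]*1.4)&(I[...,1]>I[...,2]*1.4)&(I[...,1]>60)&(d['z_map']>0)
    v,u=np.where(m);print(f,m.sum(),u.mean(),v.mean(),np.median(P[m],0),P[m].min(0),P[m].max(0),d['origin'],d['intrinsics'][0,0])
    m=(I[...,2]>I[...,0]*1.6)&(I[...,2]>90)&(I[...,1]<I[...,2]*.75)
    # dish : white points near z .08
d=load('top1');P=cloud(d)
for n,(u,v) in dict(dish=(267,181),button=(360,160),outer=(387,160),vial=(323,228),spare=(379,218),between=(375,160),head=(205,160),knobR=(242,168),eyeL=(195,245),eyeR=(236,238),end=(288,200)).items(): print(n,P[v,u].round(3))
im=cv2.imread('pics/top1.png')[130:240,230:410]
a=cv2.resize(im,None,fx=4,fy=4,interpolation=cv2.INTER_CUBIC)
im=cv2.imread('pics/scene1.png')[180:300,100:290]
cv2.imwrite('pics/ctop.png',a);cv2.imwrite('pics/cscene.png',cv2.resize(im,None,fx=4,fy=4,interpolation=cv2.INTER_CUBIC))
E
```

```text
scene1 319 147.99373040752351 234.6426332288401 [ 0.58688903 -0.11714809  0.09207723] [ 0.5665402  -0.13659857  0.08074833] [ 0.60298834 -0.10012938  0.09549823] [0.91554777 0.0566554  0.67396792] 347.3560114809498
top1 252 359.48015873015873 160.76984126984127 [ 0.58267644 -0.11921946  0.09157719] [ 0.56550178 -0.13768991  0.08332007] [ 0.60183149 -0.10179129  0.09644002] [0.36237383 0.09913939 1.10704062] 498.41369179855656
dish [0.547 0.075 0.081]
button [ 0.585 -0.12   0.092]
outer [ 0.589 -0.184  0.067]
vial [ 0.448 -0.041  0.06 ]
spare [ 0.47  -0.171  0.013]
between [ 0.597 -0.166  0.033]
head [0.54  0.179 0.324]
knobR [0.536 0.121 0.272]
eyeL [0.402 0.19  0.369]
eyeR [0.411 0.13  0.366]
end [0.507 0.031 0.071]
```

View pics/ctop.png

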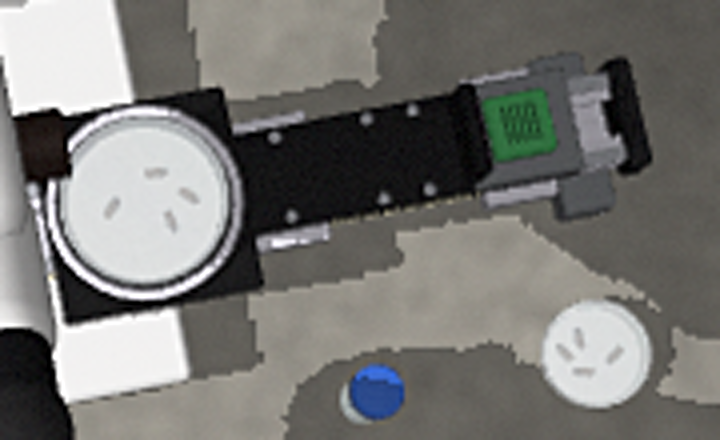

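View pics/cscene.png

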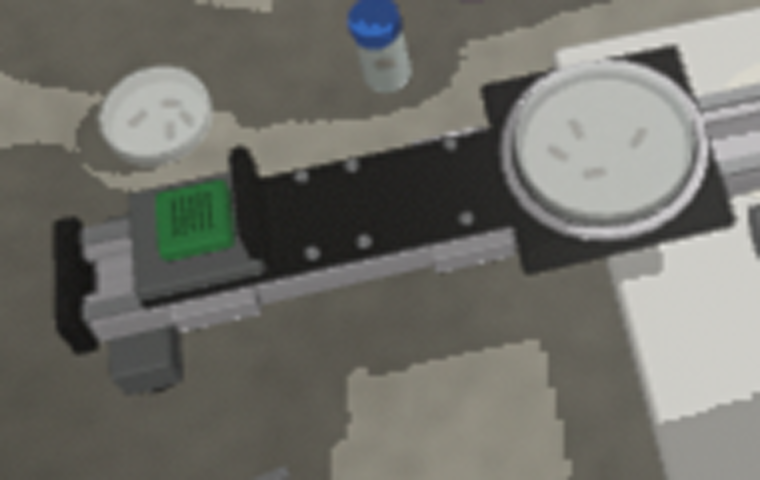

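The top crop confirms the layout. The specimen dish is the only one in the aluminium ring, on the carriage at about (267,180). The green button is at (360,161), with the black thumb rest on its microscope side. The small dish at (379,218) and the vial at (323,228) are beside the rail. Next I work out the yaw and positions, and lift the arm to clear the microscope.

```bash
python3 - <<'E'
from h import *
from cell import finger_overhang
print('overhang',finger_overhang if not callable(finger_overhang) else finger_overhang())
def ray(d,u,v,z):
    r=R.from_quat(d['rotation']).apply(np.linalg.inv(d['intrinsics'])@[u,v,1]);o=d['origin'];return o+r*(z-o[2])/r[2]
for f,b,s in(('scene1',(148,234.6),(251.5,215.25)),('top1',(359.5,160.8),(266.75,180.25))):
    d=load(f);B=ray(d,*b,.0915);D=ray(d,*s,.083);w=(D-B)[:2]
    print(f,B,D,np.linalg.norm(w),np.degrees(np.arctan2(-w[0],w[1])))
E
python3 -m inch '[{"linear":[0,0,50],"turn":[0,0,0],"jaw":255},{"linear":[0,0,50],"turn":[0,0,0],"jaw":255},{"linear":[0,0,50],"turn":[0,0,0],"jaw":255},{"linear":[-10,-20,50],"turn":[0,0,0],"jaw":255},{"linear":[-20,-40,50],"turn":[0,0,0],"jaw":255},{"linear":[-20,-40,50],"turn":[0,0,0],"jaw":255},{"linear":[0,0,0],"turn":[0,0,0],"jaw":255}]'
python3 -c "from cell import *;print(get_state())"
```

```text
overhang 0.019
scene1 [ 0.58628922 -0.11755985  0.0915    ] [0.55523691 0.07994065 0.083     ] 0.19992672005785952 8.935263724894593
top1 [ 0.5830848  -0.11930598  0.0915    ] [0.54841175 0.07514898 0.083     ] 0.19752202840661506 10.11009466509401
t: 0.8
eef_pos: [0.2214, 0.4879, 0.4887]
tool_rot: [0.214, 0.977, 0.004, 0.002]
ft_force: [-0.0, -0.2, 0.2]
grip_width: 0.0001
{'t': 0.8, 'joint_positions': array([ 1.02145506e+00,  1.98869256e-01,  1.28945657e+00, -2.28002335e-05,
        1.64381083e+00, -1.17751297e-01]), 'qd': array([ 0.00111697,  0.0879686 ,  0.05154942,  0.00337563, -0.08090582,
        0.00332641]), 'joint_efforts': array([-2.93885227e-01, -4.58348465e+01, -3.03671515e+01, -3.61068151e-02,
        9.18431003e-01, -5.97896730e-02]), 'eef_pos': array([0.22140244, 0.48785389, 0.48865023]), 'tool_rot': array([0.21412251, 0.97679537, 0.00446369, 0.00155866]), 'ft_force': array([-0.01577637, -0.18579758,  0.17322663]), 'wrist_torque': array([ 0.03471645, -0.01033456, -0.02106852]), 'grip_width': 9.89805620148952e-05}
```

```bash
python3 -m inch '[{"linear":[34,-31,0],"turn":[0,0,-3.5],"jaw":255},{"linear":[34,-31,0],"turn":[0,0,-3.5],"jaw":255},{"linear":[34,-31,0],"turn":[0,0,-3.5],"jaw":255},{"linear":[34,-31,0],"turn":[0,0,-3.5],"jaw":255},{"linear":[34,-31,0],"turn":[0,0,-3.5],"jaw":255},{"linear":[34,-31,0],"turn":[0,0,-3.5],"jaw":255},{"linear":[34,-31,0],"turn":[0,0,-3.5],"jaw":255},{"linear":[15,-41,0],"turn":[0,0,-3.5],"jaw":255},{"linear":[15,-41,0],"turn":[0,0,-3.5],"jaw":255},{"linear":[15,-41,0],"turn":[0,0,-3.5],"jaw":255},{"linear":[15,-41,0],"turn":[0,0,-3.5],"jaw":255},{"linear":[15,-41,0],"turn":[0,0,-3.5],"jaw":255}]'
python3 -m inch '[{"linear":[15,-41,0],"turn":[0,0,-3.5],"jaw":255},{"linear":[15,-41,0],"turn":[0,0,-3.5],"jaw":255},{"linear":[15,-41,0],"turn":[0,0,-3.5],"jaw":255},{"linear":[15,-41,0],"turn":[0,0,-3.5],"jaw":255},{"linear":[0,0,0],"turn":[0,0,0],"jaw":255},{"linear":[0,0,0],"turn":[0,0,0],"jaw":255}]'
```

```text
t: 2.0
eef_pos: [0.5362, 0.066, 0.4817]
tool_rot: [0.551, 0.834, -0.0, -0.0]
ft_force: [0.7, 0.7, -0.2]
grip_width: -0.0003
t: 2.6
eef_pos: [0.596, -0.0971, 0.4811]
tool_rot: [0.648, 0.761, -0.0, -0.001]
ft_force: [-0.1, 0.7, -0.0]
grip_width: 0.0
```

```bash
python3 -m inch '[{"linear":[-2.5,-4,-46],"turn":[0,0,0],"jaw":255},{"linear":[-2.5,-4,-46],"turn":[0,0,0],"jaw":255},{"linear":[-2,-4,-46],"turn":[0,0,0],"jaw":255},{"linear":[-2,-4,-46],"turn":[0,0,0],"jaw":255},{"linear":[-2,-4,-46],"turn":[0,0,0],"jaw":255},{"linear":[0,0,-46],"turn":[0,0,0],"jaw":255},{"linear":[0,0,0],"turn":[0,0,0],"jaw":255},{"linear":[0,0,0],"turn":[0,0,0],"jaw":255}]'
python3 - <<'E'
from h import *
s=snap('scene','s2');w=snap('wrist','w2')
print(w['intrinsics'],w['origin'],w['rotation'],get_state()['eef_pos'])
I=w['image'].astype(int);m=(I[...,1]>I[...,0]*1.4)&(I[...,1]>I[...,2]*1.4)&(I[...,1]>60)
v,u=np.where(m);print(m.sum(),u.mean(),v.mean(),u.min(),u.max(),v.min(),v.max())
a=cv2.resize(cv2.imread('pics/s2.png')[130:300,80:310],(400,300));b=cv2.resize(cv2.imread('pics/w2.png'),(400,300))
cv2.imwrite('pics/c2.png',np.hstack([a,b]))
E
```

```text
t: 3.4
eef_pos: [0.585, -0.1154, 0.2076]
tool_rot: [0.647, 0.762, 0.0, 0.0]
ft_force: [1.6, -0.1, 1.3]
grip_width: -0.0003
[[297.31863964   0.         254.18566545]
 [  0.         297.31863964 188.82360819]
 [  0.           0.           1.        ]] [ 0.57097134 -0.03440525  0.37079557] [0.98322713 0.08005994 0.01441255 0.16323935] [ 0.58574703 -0.11595073  0.20925083]
1051 252.95432921027592 179.45956232159847 236 269 164 195
```

View pics/c2.png

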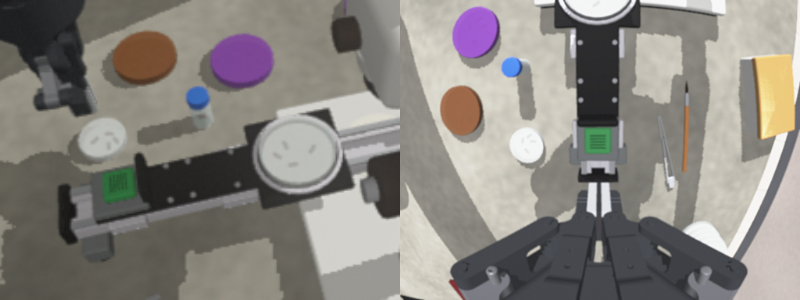

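The left half shows the fingers above and robot-side of the carriage. In the wrist view on the right, the button is at about (253,179) full-size, and the rail runs vertically, so the yaw is aligned.

```bash
python3 - <<'E'
from h import *
d=load('w2');K=d['intrinsics']
def ray(u,v,z):
    x=np.array([u-K[0,2],v-K[1,2]]);r=np.linalg.norm(x);t=r/K[0,0]
    c=np.r_[x/r*np.sin(t),np.cos(t)];g=R.from_quat(d['rotation']).apply(c);o=d['origin'];return o+g*(z-o[2])/g[2]
B=ray(252.95,179.46,.0915);print(B)
# carriage plate bolts, left row and right row in half-scale image -> yaw
for u,v in((581,42),(581,102),(614,42),(614,102)): print(ray((u-400)*1.28,v*1.28,.068))
s=get_state();print(s['eef_pos'],R.from_quat(s['tool_rot']).as_matrix().round(3).tolist())
E
```

```text
[ 0.58427655 -0.11907059  0.0915    ]
[ 5.43362393e-01 -1.15679516e-04  6.80000000e-02]
[ 0.5554805  -0.07796394  0.068     ]
[0.58476291 0.00663865 0.068     ]
[ 0.59811049 -0.07099904  0.068     ]
[ 0.58574703 -0.11595073  0.20925083] [[-0.162, 0.987, 0.004], [0.987, 0.162, -0.001], [-0.002, 0.004, -1.0]]
```

```bash
python3 -m inch '[{"linear":[-1,0,-40],"turn":[0,0,0],"jaw":255},{"linear":[0,0,-35],"turn":[0,0,0],"jaw":255},{"linear":[0,0,-15],"turn":[0,0,0],"jaw":255},{"linear":[0,0,0],"turn":[0,0,0],"jaw":255},{"linear":[0,0,0],"turn":[0,0,0],"jaw":255},{"linear":[0,0,0],"turn":[0,0,0],"jaw":255}]'
python3 - <<'E'
from h import *
snap('scene','s3');b=cv2.imread('pics/s3.png')[150:300,80:280]
cv2.imwrite('pics/c3.png',cv2.resize(b,(800,600),interpolation=cv2.INTER_CUBIC));s=get_state();print(s['eef_pos'],s['ft_force'])
E
```

```text
t: 4.1
eef_pos: [0.5846, -0.1164, 0.1187]
tool_rot: [0.648, 0.762, 0.001, 0.002]
ft_force: [0.7, -0.4, 0.2]
grip_width: 0.0004
[ 0.58445229 -0.11642115  0.11839832] [ 0.44321221  1.25982113 -0.10336491]
```

View pics/c3.png

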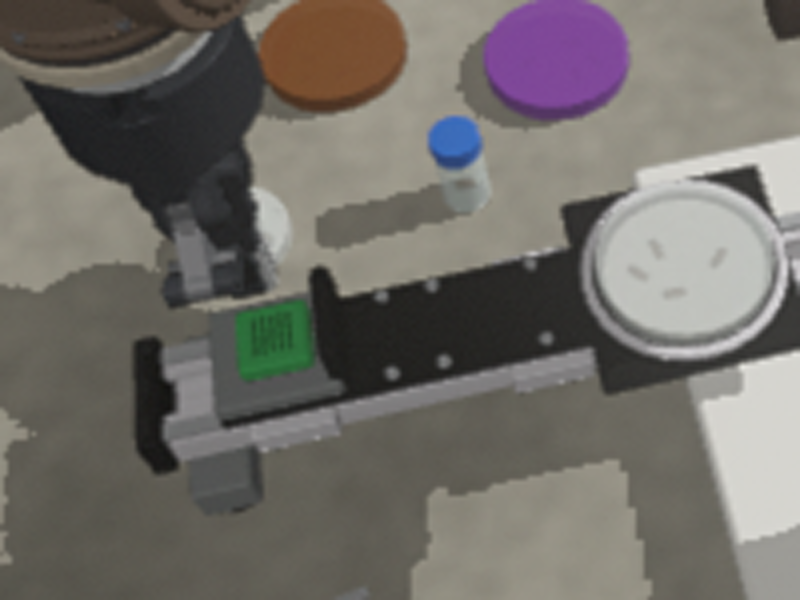

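The crop shows the button uncovered at about (275,340), with the fingertip at about (235,285). That's up-left of where it should be, so I check the tip's measured position against depth.

```bash
python3 - <<'E'
from h import *
d=load('s3');P=cloud(d)
for x,y in((275,340),(300,360),(235,285),(220,280),(180,290),(260,275),(195,240),(200,270),(100,100),(235,170),(330,300)):
    u,v=80+x//4,150+y//4;print((x,y),P[v,u].round(3),d['image'][v,u])
m=(np.hypot(P[...,0]-.584,P[...,1]+.117)<.06)&(P[...,2]>.1)
Q=P[m];
for lo in np.arange(.1,.2,.01):
    q=Q[(Q[:,2]>=lo)&(Q[:,2]<lo+.01)]
    if len(q):print(lo.round(2),len(q),q.min(0).round(3),q.max(0).round(3))
p=np.array([.5844,-.1164,.0994]);K=d['intrinsics'];c=K@R.from_quat(d['rotation']).inv().apply(p-d['origin']);c=c[:2]/c[2];print('tip expected crop px',(c-[80,150])*4)
snap('top','t3');t=load('t3');P=cloud(t)
print('top',t['origin'])
c=t['intrinsics']@R.from_quat(t['rotation']).inv().apply(p-t['origin']);print(c[:2]/c[2])
E
```

```text
(275, 340) [ 0.588 -0.117  0.094] [38 91 48]
(300, 360) [ 0.598 -0.104  0.09 ] [ 45 108  58]
(235, 285) [ 0.64  -0.093  0.229] [49 49 50]
(220, 280) [ 0.639 -0.097  0.231] [63 63 66]
(180, 290) [ 0.642 -0.111  0.232] [72 73 75]
(260, 275) [ 0.588 -0.107  0.154] [90 90 90]
(195, 240) [ 0.627 -0.106  0.241] [116 115 116]
(200, 270) [ 0.636 -0.104  0.235] [117 116 117]
(100, 100) [ 0.617 -0.117  0.312] [35 34 36]
(235, 170) [ 0.597 -0.094  0.243] [52 53 54]
(330, 300) [ 0.576 -0.09   0.105] [31 31 28]
0.1 138 [ 0.555 -0.101  0.1  ] [ 0.604 -0.084  0.108]
0.13 1 [ 0.588 -0.106  0.139] [ 0.588 -0.106  0.139]
0.14 21 [ 0.576 -0.118  0.14 ] [ 0.596 -0.103  0.15 ]
0.15 33 [ 0.576 -0.119  0.15 ] [ 0.597 -0.103  0.16 ]
0.16 15 [ 0.574 -0.106  0.162] [ 0.589 -0.103  0.17 ]
0.17 5 [ 0.573 -0.105  0.174] [ 0.579 -0.104  0.178]
0.18 30 [ 0.572 -0.119  0.182] [ 0.611 -0.098  0.19 ]
0.19 52 [ 0.591 -0.116  0.19 ] [ 0.617 -0.098  0.199]
tip expected crop px [270.71550335 326.5167071 ]
top [0.36237383 0.09913939 1.10704062]
[358.83114371 159.38412867]
```

```bash
python3 - <<'E'
from h import *
d=snap('scene','s4');P=cloud(d);s=get_state();print(s['t'],s['eef_pos'],s['joint_positions'])
m=(np.hypot(P[...,0]-.584,P[...,1]+.117)<.06)&(P[...,2]>.11);print(np.sort(P[m][:,2])[:10])
e=load('s3');print(np.abs(d['image'].astype(int)-e['image']).max(-1)[150:300,80:280].mean())
a=cv2.imread('pics/s4.png')[185:260,105:205];b=cv2.imread('pics/t3.png')[120:195,310:410]
cv2.imwrite('pics/c4.png',np.hstack([cv2.resize(x,(400,300),interpolation=cv2.INTER_CUBIC) for x in(a,b)]))
E
```

```text
4.25 [ 0.58411085 -0.11634318  0.11776747] [-3.07493057e-01  5.56931217e-01  1.73189524e+00  3.31212443e-05
  8.50635479e-01 -4.69201391e-01]
[0.13753578 0.13983954 0.14156224 0.14232727 0.14305552 0.14311378
 0.14328274 0.14410347 0.14510302 0.1463453 ]
1.2229333333333334
```

View pics/c4.png

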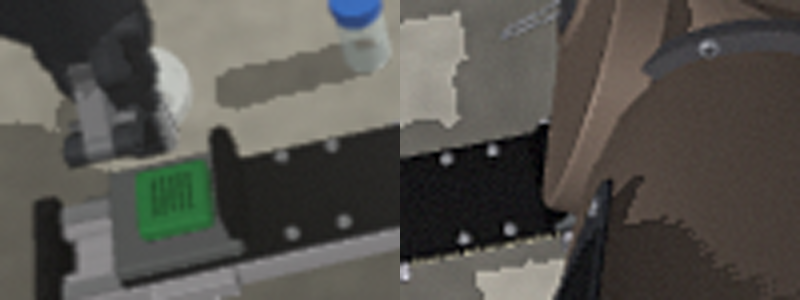

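The image and depth agree that the fingertip is about 35–40 mm higher than the nominal overhang says. The x and y agree. I descend in small steps with the force reading as the guard.

```bash
python3 -m inch '[{"linear":[0,0,-5],"turn":[0,0,0],"jaw":255},{"linear":[0,0,-5],"turn":[0,0,0],"jaw":255},{"linear":[0,0,0],"turn":[0,0,0],"jaw":255},{"linear":[0,0,0],"turn":[0,0,0],"jaw":255}]'
python3 - <<'E'
from h import *
d=snap('scene','s5');P=cloud(d);s=get_state();print(s['eef_pos'],s['ft_force'])
m=(np.hypot(P[...,0]-.584,P[...,1]+.117)<.06)&(P[...,2]>.11);print(np.sort(P[m][:,2])[:10])
a=cv2.imread('pics/s5.png')[185:260,105:205];w=snap('wrist','w5');b=cv2.imread('pics/w5.png')[120:300,135:375]
cv2.imwrite('pics/c5.png',np.hstack([cv2.resize(x,(400,300),interpolation=cv2.INTER_CUBIC) for x in(a,b)]))
E
```

```text
t: 4.65
eef_pos: [0.5835, -0.1163, 0.1062]
tool_rot: [0.648, 0.762, -0.0, -0.0]
ft_force: [0.3, 0.1, 0.4]
grip_width: -0.0001
[ 0.58360678 -0.11624564  0.10636074] [-0.69119207 -0.25086429  0.49940893]
[0.12762113 0.12817072 0.12898425 0.13124872 0.13172432 0.13307568
 0.13310341 0.13383758 0.1338525  0.13402188]
```

View pics/c5.png

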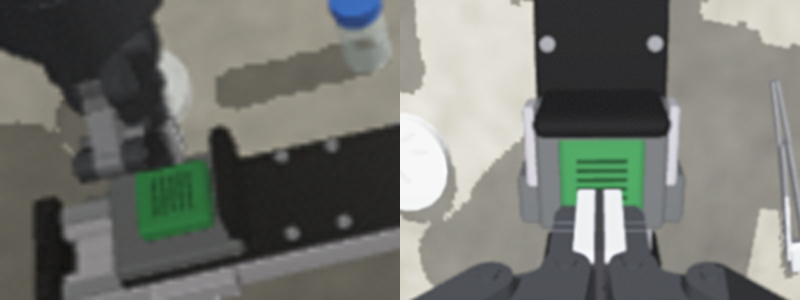

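The left view shows the tip still above the button, which is up. In the wrist view the white pads are centred on the button laterally. No contact yet, so I carry on down.

```bash
python3 -m inch '[{"linear":[0,0,-5],"turn":[0,0,0],"jaw":255},{"linear":[0,0,-5],"turn":[0,0,0],"jaw":255},{"linear":[0,0,-4],"turn":[0,0,0],"jaw":255},{"linear":[0,0,0],"turn":[0,0,0],"jaw":255},{"linear":[0,0,0],"turn":[0,0,0],"jaw":255}]'
python3 - <<'E'
from h import *
d=snap('scene','s6');P=cloud(d);s=get_state();print(s['eef_pos'],s['ft_force'])
m=(np.hypot(P[...,0]-.584,P[...,1]+.117)<.06)&(P[...,2]>.11);print(np.sort(P[m][:,2])[:10])
E
python3 -m inch '[{"linear":[0,0,-3],"turn":[0,0,0],"jaw":255},{"linear":[0,0,0],"turn":[0,0,0],"jaw":255},{"linear":[0,0,0],"turn":[0,0,0],"jaw":255}]'
python3 -m inch '[{"linear":[0,0,-3],"turn":[0,0,0],"jaw":255},{"linear":[0,0,0],"turn":[0,0,0],"jaw":255},{"linear":[0,0,0],"turn":[0,0,0],"jaw":255}]'
```

```text
t: 5.25
eef_pos: [0.5836, -0.1162, 0.0924]
tool_rot: [0.648, 0.762, -0.0, -0.0]
ft_force: [-0.1, 0.3, 0.7]
grip_width: -0.0002
[ 0.58364588 -0.11623751  0.09250868] [ 0.19122342 -0.22414795 -0.35053152]
[0.11347263 0.11480093 0.11571979 0.11780519 0.11794402 0.11865084
 0.11936048 0.1194855  0.11948994 0.11960215]
t: 5.6
eef_pos: [0.5836, -0.1162, 0.0895]
tool_rot: [0.648, 0.762, 0.0, -0.0]
ft_force: [-1.0, -0.1, 0.7]
grip_width: -0.0003
t: 5.9
eef_pos: [0.5836, -0.1162, 0.0864]
tool_rot: [0.648, 0.762, -0.0, -0.0]
ft_force: [-0.5, 0.0, 0.1]
grip_width: 0.0001
```

```bash
python3 -m inch '[{"linear":[0,0,-3],"turn":[0,0,0],"jaw":255},{"linear":[0,0,-3],"turn":[0,0,0],"jaw":255},{"linear":[0,0,0],"turn":[0,0,0],"jaw":255},{"linear":[0,0,0],"turn":[0,0,0],"jaw":255}]'
python3 -m inch '[{"linear":[0,0,-3],"turn":[0,0,0],"jaw":255},{"linear":[0,0,0],"turn":[0,0,0],"jaw":255},{"linear":[0,0,0],"turn":[0,0,0],"jaw":255}]'
python3 -m inch '[{"linear":[0,0,-3],"turn":[0,0,0],"jaw":255},{"linear":[0,0,0],"turn":[0,0,0],"jaw":255},{"linear":[0,0,0],"turn":[0,0,0],"jaw":255}]'
```

```text
t: 6.3
eef_pos: [0.5836, -0.1162, 0.0804]
tool_rot: [0.648, 0.762, -0.0, -0.0]
ft_force: [-0.5, 0.8, 0.8]
grip_width: 0.0001
t: 6.6
eef_pos: [0.5836, -0.1162, 0.0774]
tool_rot: [0.648, 0.762, 0.0, -0.0]
ft_force: [-0.6, -0.2, -0.1]
grip_width: -0.0002
t: 6.9
eef_pos: [0.5836, -0.1162, 0.0744]
tool_rot: [0.648, 0.762, -0.0, -0.0]
ft_force: [1.2, 0.5, 0.3]
grip_width: 0.0003
```

```bash
python3 -m inch '[{"linear":[0,0,-2],"turn":[0,0,0],"jaw":255},{"linear":[0,0,0],"turn":[0,0,0],"jaw":255},{"linear":[0,0,0],"turn":[0,0,0],"jaw":255}]'
python3 - <<'E'
from h import *
d=snap('scene','s7');P=cloud(d);s=get_state();print(s['eef_pos'],s['ft_force'])
I=d['image'].astype(int);m=(I[...,1]>I[...,0]*1.4)&(I[...,1]>I[...,2]*1.4)&(I[...,1]>60);print(m.sum(),P[m].mean(0))
a=cv2.imread('pics/s7.png')[185:260,105:205];w=snap('wrist','w7');b=cv2.imread('pics/w7.png')[120:300,135:375]
cv2.imwrite('pics/c7.png',np.hstack([cv2.resize(x,(400,300),interpolation=cv2.INTER_CUBIC) for x in(a,b)]))
E
```

```text
t: 7.2
eef_pos: [0.5837, -0.1163, 0.0726]
tool_rot: [0.648, 0.762, 0.0, 0.0]
ft_force: [0.1, 0.8, 2.8]
grip_width: -0.0004
[ 0.58375451 -0.11626034  0.0726834 ] [1.25236301 0.56345787 1.92484103]
152 [ 0.59465838 -0.11248635  0.09264947]
```

View pics/c7.png

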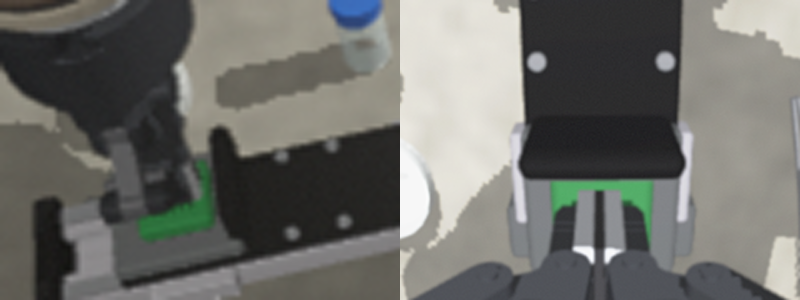

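Contact is made: 2.5 N at TCP z 0.0726. The pictures show the tip on the green top, just short of the thumb rest. Now I press it down.

```bash
python3 -m inch '[{"linear":[0,0,-2],"turn":[0,0,0],"jaw":255},{"linear":[0,0,-2],"turn":[0,0,0],"jaw":255},{"linear":[0,0,0],"turn":[0,0,0],"jaw":255},{"linear":[0,0,0],"turn":[0,0,0],"jaw":255}]'
python3 -m inch '[{"linear":[0,0,-2],"turn":[0,0,0],"jaw":255},{"linear":[0,0,0],"turn":[0,0,0],"jaw":255},{"linear":[0,0,0],"turn":[0,0,0],"jaw":255}]'
python3 -m inch '[{"linear":[0,0,-1],"turn":[0,0,0],"jaw":255},{"linear":[0,0,0],"turn":[0,0,0],"jaw":255},{"linear":[0,0,0],"turn":[0,0,0],"jaw":255}]'
```

```text
t: 7.7
eef_pos: [0.5837, -0.1163, 0.0685]
tool_rot: [0.648, 0.762, 0.0, 0.0]
ft_force: [0.3, 0.1, 3.4]
grip_width: 0.0004
t: 8.0
eef_pos: [0.5837, -0.1163, 0.0665]
tool_rot: [0.648, 0.762, 0.0, 0.0]
ft_force: [1.2, -0.5, 4.6]
grip_width: 0.0001
t: 8.3
eef_pos: [0.5837, -0.1163, 0.0656]
tool_rot: [0.648, 0.762, 0.0, 0.0]
ft_force: [1.5, -0.3, 4.0]
grip_width: -0.0001
```

```bash
python3 -m inch '[{"linear":[-0.3,2,0],"turn":[0,0,0],"jaw":255},{"linear":[-0.3,2,0],"turn":[0,0,0],"jaw":255},{"linear":[-0.3,2,0],"turn":[0,0,0],"jaw":255},{"linear":[-0.3,2,0],"turn":[0,0,0],"jaw":255},{"linear":[-0.5,3,0],"turn":[0,0,0],"jaw":255},{"linear":[-0.7,4,0],"turn":[0,0,0],"jaw":255},{"linear":[-0.7,4,0],"turn":[0,0,0],"jaw":255},{"linear":[-0.7,4,0],"turn":[0,0,0],"jaw":255},{"linear":[-0.7,4,0],"turn":[0,0,0],"jaw":255},{"linear":[-0.7,4,0],"turn":[0,0,0],"jaw":255}]'
```

```text
t: 9.3
eef_pos: [0.5784, -0.0848, 0.0655]
tool_rot: [0.648, 0.762, 0.0, 0.0]
ft_force: [1.7, -0.3, 4.4]
grip_width: -0.0001
```

```bash
python3 - <<'E'
from h import *
d=snap('scene','s8');s=get_state();print(s['eef_pos'],s['ft_force'])
P=cloud(d);e=load('s7')
g=lambda f:cv2.cvtColor(f['image'],cv2.COLOR_RGB2GRAY)
t=g(e)[190:245,222:282];r=cv2.matchTemplate(g(d)[180:255,200:330],t,cv2.TM_CCOEFF_NORMED);print(cv2.minMaxLoc(r),'(22,10)=unmoved')
a=cv2.imread('pics/s8.png')[180:270,105:285]
cv2.imwrite('pics/c8.png',cv2.resize(a,(720,360),interpolation=cv2.INTER_CUBIC))
E
```

```text
[ 0.57826691 -0.08430709  0.06551709] [2.24961795 1.78856948 3.44911935]
(-0.24596889317035675, 0.9274082183837891, (70, 20), (37, 7)) (22,10)=unmoved
```

View pics/c8.png

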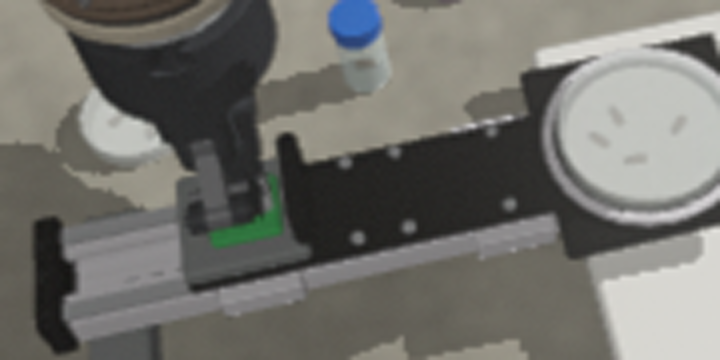

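The carriage is riding along, about 31 mm so far, with the button down and the dish in its ring at about (640,135) in the crop. I continue the push.

```bash
python3 -m inch '[{"linear":[-0.6,4,0],"turn":[0,0,0],"jaw":255},{"linear":[-0.7,5,0],"turn":[0,0,0],"jaw":255},{"linear":[-0.8,5,0],"turn":[0,0,0],"jaw":255},{"linear":[-0.8,5,0],"turn":[0,0,0],"jaw":255},{"linear":[-0.8,5,0],"turn":[0,0,0],"jaw":255},{"linear":[-0.8,5,0],"turn":[0,0,0],"jaw":255},{"linear":[-0.8,5,0],"turn":[0,0,0],"jaw":255},{"linear":[-0.8,5,0],"turn":[0,0,0],"jaw":255},{"linear":[-0.8,5,0],"turn":[0,0,0],"jaw":255},{"linear":[-0.8,5,0],"turn":[0,0,0],"jaw":255},{"linear":[-0.7,4,0],"turn":[0,0,0],"jaw":255}]'
python3 -m inch '[{"linear":[-0.6,4,0],"turn":[0,0,0],"jaw":255},{"linear":[-0.6,4,0],"turn":[0,0,0],"jaw":255},{"linear":[-0.6,4,0],"turn":[0,0,0],"jaw":255}]'
```

```text
t: 10.45
eef_pos: [0.5697, -0.0317, 0.0654]
tool_rot: [0.648, 0.762, -0.0, -0.0]
ft_force: [-2.7, -2.0, 4.2]
grip_width: 0.0005
t: 10.75
eef_pos: [0.5681, -0.0199, 0.0655]
tool_rot: [0.648, 0.762, 0.0, -0.0]
ft_force: [-3.0, -2.2, 4.6]
grip_width: 0.0
```

```bash
python3 -m inch '[{"linear":[-0.7,3,0],"turn":[0,0,0],"jaw":255},{"linear":[-0.7,3,0],"turn":[0,0,0],"jaw":255},{"linear":[-0.7,3,0],"turn":[0,0,0],"jaw":255}]'
python3 -m inch '[{"linear":[-0.6,3,0],"turn":[0,0,0],"jaw":255},{"linear":[-0.6,3,0],"turn":[0,0,0],"jaw":255}]'
```

```text
t: 11.05
eef_pos: [0.5665, -0.0111, 0.0656]
tool_rot: [0.648, 0.762, 0.0, 0.0]
ft_force: [1.5, -1.2, 4.1]
grip_width: 0.0002
t: 11.25
eef_pos: [0.5652, -0.0051, 0.0656]
tool_rot: [0.648, 0.762, 0.0, 0.0]
ft_force: [1.4, -2.5, 5.3]
grip_width: -0.0
```

```bash
python3 - <<'E'
from h import *
d=snap('scene','s9');s=get_state();print(s['eef_pos'],s['ft_force'])
a=cv2.imread('pics/s9.png')[170:270,105:325]
cv2.imwrite('pics/c9.png',cv2.resize(a,(792,360),interpolation=cv2.INTER_CUBIC))
E
```

```text
[ 0.56505412 -0.00479753  0.06559135] [ 1.44018495 -1.13023979  4.67837564]
```

View pics/c9.png

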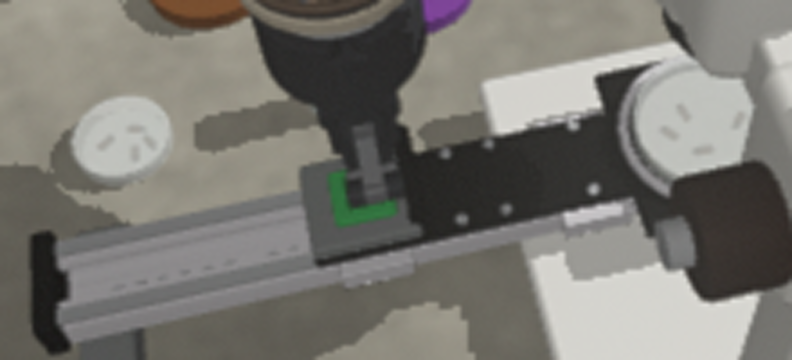

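The tip now sits close to the thumb rest, at about (375,180) in the crop. The button is still down and the dish is still in its ring. I push on until I feel the stop.

```bash
python3 -m inch '[{"linear":[-0.5,3,0],"turn":[0,0,0],"jaw":255},{"linear":[-0.5,3,0],"turn":[0,0,0],"jaw":255}]'
python3 -m inch '[{"linear":[-0.3,2,0],"turn":[0,0,0],"jaw":255},{"linear":[-0.3,2,0],"turn":[0,0,0],"jaw":255}]'
python3 -m inch '[{"linear":[-0.3,2,0],"turn":[0,0,0],"jaw":255},{"linear":[0,0,0],"turn":[0,0,0],"jaw":255}]'
```

```text
t: 11.5
eef_pos: [0.5647, -0.0023, 0.0657]
tool_rot: [0.647, 0.763, -0.001, 0.002]
ft_force: [1.8, -51.3, 0.5]
grip_width: 0.0002
t: 11.7
eef_pos: [0.5648, -0.0022, 0.0657]
tool_rot: [0.647, 0.763, -0.002, 0.004]
ft_force: [1.9, -75.1, -1.9]
grip_width: -0.0001
t: 11.9
eef_pos: [0.5648, -0.0022, 0.0658]
tool_rot: [0.647, 0.762, -0.003, 0.005]
ft_force: [1.2, -78.3, -0.7]
grip_width: -0.0002
```

The end stop is firmly reached: −78 N along the rail and no further motion. I ease the push off before lifting, with the button still down, and verify the carriage against the nominal geometry.

```bash
python3 -m inch '[{"linear":[0.5,-3,0],"turn":[0,0,0],"jaw":255},{"linear":[0.5,-3,0],"turn":[0,0,0],"jaw":255},{"linear":[0.2,-1.5,0],"turn":[0,0,0],"jaw":255},{"linear":[0,0,0],"turn":[0,0,0],"jaw":255},{"linear":[0,0,0],"turn":[0,0,0],"jaw":255}]'
python3 - <<'E'
from h import *
d=snap('scene','s10');s=get_state();print(s['eef_pos'],s['ft_force'])
e=load('s1') if 0 else load('scene1');P0=cloud(e)
g=lambda f:cv2.cvtColor(f['image'],cv2.COLOR_RGB2GRAY)
# bolts/plate feature between thumb rest and dish: template of original plate, perspective change small
K=d['intrinsics'];Rm=R.from_quat(d['rotation']);y=np.array([-.163,.987,0])
def pix(p): c=K@Rm.inv().apply(p-d['origin']);return c[:2]/c[2]
def warp(sh):  # warp scene1 by carriage-plane (z=.068) shift, compare patch
    B=np.array([.5845,-.1188,.068]);x=np.array([.987,.163,0])
    q=[B+y*a+x*b for a,b in((40,-25),(40,25),(140,-25),(140,25))] if 0 else [B+y*a+x*b for a,b in((.04,-.025),(.04,.025),(.14,-.025),(.14,.025))]
    A=np.float32([[0,0],[0,100],[200,0],[200,100]])
    f=lambda im,s:cv2.warpPerspective(g(im),cv2.getPerspectiveTransform(np.float32([pix(p+y*s) for p in q]),A),(200,100)).astype(float)
    return np.corrcoef(f(e,0).ravel(),f(d,sh).ravel())[0,1]
S=np.arange(.09,.135,.0005);c=[warp(s) for s in S];i=np.argsort(c)[-4:];print(S[i],np.array(c)[i])
E
```

```text
t: 12.4
eef_pos: [0.5647, -0.0026, 0.0656]
tool_rot: [0.648, 0.762, -0.0, 0.001]
ft_force: [1.3, -17.0, 4.0]
grip_width: 0.0001
[ 0.56467504 -0.00257169  0.06561385] [  1.27499745 -17.89142931   2.96095456]
[0.1095 0.108  0.109  0.1085] [0.89756388 0.90892479 0.92344765 0.92732561]
```

```bash
python3 -m inch '[{"linear":[0.2,-1.2,0],"turn":[0,0,0],"jaw":255},{"linear":[0,0,0],"turn":[0,0,0],"jaw":255},{"linear":[0,0,3],"turn":[0,0,0],"jaw":255},{"linear":[0,0,4],"turn":[0,0,0],"jaw":255},{"linear":[0,0,4],"turn":[0,0,0],"jaw":255},{"linear":[0,-1,5],"turn":[0,0,0],"jaw":255},{"linear":[0,-2,10],"turn":[0,0,0],"jaw":255},{"linear":[0,-3,20],"turn":[0,0,0],"jaw":255},{"linear":[0,-5,30],"turn":[0,0,0],"jaw":255},{"linear":[0,-10,30],"turn":[0,0,0],"jaw":255},{"linear":[0,-10,30],"turn":[0,0,0],"jaw":255},{"linear":[0,0,0],"turn":[0,0,0],"jaw":255}]'
python3 -m inch '[{"linear":[0,-30,30],"turn":[0,0,0],"jaw":255},{"linear":[0,-40,20],"turn":[0,0,0],"jaw":255},{"linear":[0,-40,10],"turn":[0,0,0],"jaw":255},{"linear":[0,0,0],"turn":[0,0,0],"jaw":255},{"linear":[0,0,0],"turn":[0,0,0],"jaw":255}]'
python3 - <<'E'
from h import *
d=snap('scene','s11');s=get_state();print(s['t'],s['eef_pos'],s['ft_force'])
P=cloud(d);I=d['image'].astype(int);m=(I[...,1]>I[...,0]*1.4)&(I[...,1]>I[...,2]*1.4)&(I[...,1]>60)&(d['z_map']>0)
print(m.sum(),np.median(P[m],0))
e=load('scene1');y=np.array([-.163,.987,0]);K=d['intrinsics'];Rm=R.from_quat(d['rotation'])
v,u=np.where(m);r=Rm.apply(np.linalg.inv(K)@[u.mean(),v.mean(),1]);B=d['origin']+r*(.0915-d['origin'][2])/r[2];print('button',B,'moved',np.linalg.norm(B-[.58629,-.11756,.0915]))
cv2.imwrite('pics/c11.png',cv2.resize(cv2.imread('pics/s11.png')[140:360,80:373],(799,600),interpolation=cv2.INTER_CUBIC))
E
```

```text
t: 13.65
eef_pos: [0.5656, -0.0336, 0.2056]
tool_rot: [0.648, 0.762, 0.002, 0.003]
ft_force: [-0.3, -0.2, 0.3]
grip_width: -0.0002
t: 14.15
eef_pos: [0.564, -0.1431, 0.261]
tool_rot: [0.648, 0.761, 0.0, -0.001]
ft_force: [-0.3, 0.3, 0.1]
grip_width: -0.0
14.2 [ 0.56396269 -0.14233302  0.26081939] [0.01310338 0.04998851 0.03855406]
285 [ 0.56943896 -0.01090378  0.09227649]
button [ 0.56856613 -0.01125554  0.0915    ] moved 0.10777186014803915
```

View pics/c11.png

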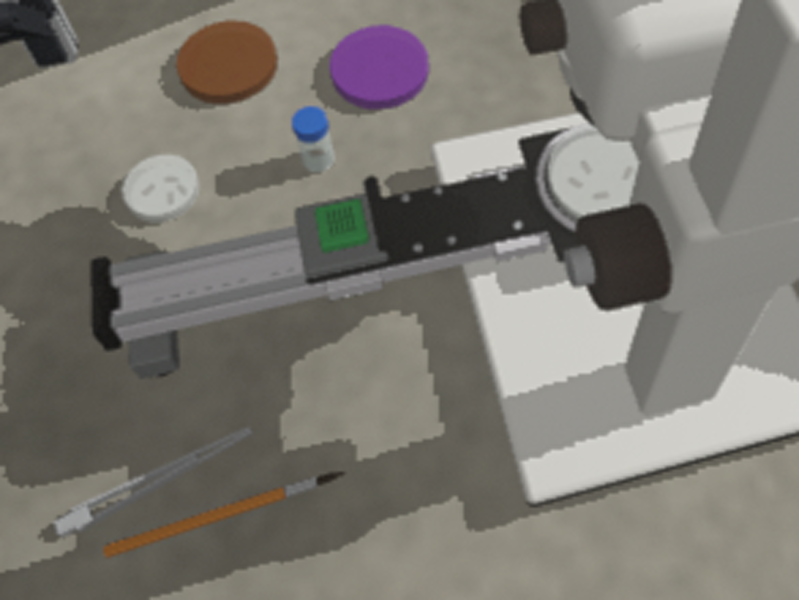

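The button is up again at z 0.092, with the carriage at the stop and the dish flat in its ring under the objective. The vial, small dish, forceps and brush are undisturbed, and the robot is clear, so I hand in.

```bash
python3 -c "from cell import close_job;print(close_job())"
```

```text
the job is handed in; nothing more can be done
None
```

The job is done and handed in at about 14 s of the 38 s allowed; no verdict was reported. I pressed the button about 7 mm down with the closed fingertips and pushed the carriage about 108 mm in one direction until it was hard against the end stop. I eased the push off, lifted straight up and moved clear.

**Last checks**
- **Button:** it is up, with its top at z 0.092 m.
- **Carriage:** it travelled 107.8 mm by the button's position after release, against about 108.7 mm by image matching while held down. Both are within the expected 100–130 mm and differ by less than 1 mm. I judged that it was at the stop from the sudden hard resistance, not by measuring the distance to the objective.
- **Dish and other things:** by eye in the last picture, the dish is flat in its ring and the small dish, vial, forceps and brush look undisturbed. I did not measure any of their positions.
- **Robot:** it is clear of everything, with wrist force about 0 N.

**What disagreed**
- **Fingertip height:** the real fingertips were about 38 mm higher than the TCP reading plus the 19 mm overhang implied. I found the button by camera and touch instead.
- **Push force:** at the stop it reached 78 N before I eased it, which is under the 120 N limit but more than needed.

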